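# Clamp a sample tin with a counted ratchet lever and hold it

## Robot

A 6-joint arm with a two-finger parallel gripper is mounted at the origin on the work surface. World frame = base frame: x ahead of the robot, y to its left, z up, the work surface at z = 0. Lengths are in m, angles in rad, forces in N, time in s.
With the tool pointing down it reaches from about 0.375 to 0.975 m from the base axis. Payload 3.8 kg.
Tool frame: the origin (TCP) lies at the very end of the fingers, on their centre line; the grasp point (between the pads) lies 19 mm behind it; z points along the fingers, y is the line along which they close (so a half turn about z gives the same grasp; the last joint's range is limited). The gripper opens to 85 mm and grips with 20 to 120 N. Pads are 22 mm wide; open, the fingers measure 114 mm over their backs; the gripper's body (76 mm by 85 mm) begins 54 mm behind the grasp point. The pads swing forward as they close: fully open they stand 13 mm farther back than shut.
Start: joints at [1.102, 0.264, 1.604, -0, 1.274, -0.037], TCP at [0.282, 0.613, 0.231] pointing down, gripper open.
Joint ranges: [-2.63, 2.63], [-0.94, 2.18], [0.31, 2.57], [-1.31, 4.45], [0, 2.66], [-2.55, 2.55]. Speed limits (rad/s): [2.57, 2.57, 3.14, 3.14, 3.14, 3.14].

## Interface

Orientations are given as a rotation vector (axis times angle).
In Python, from workcell import * gives the robot as it stands.
- The arm moves only by the shell command python3 -m crank 'ROWS' [OPENING] [FORCE]. ROWS is JSON, a list that holds one entry, the list of rows, each a list of 6 numbers: the shift along the tool's x, y, z in cm, then the turn, a rotation vector about the tool's x, y, z in rad. In form: [[[dx, dy, dz, ax, ay, az], ...]]. A call has 1 to 8 rows; each row shifts and turns the commanded pose from where the row before left it, along the tool's axes as they then stand; what a row does not reach is not made up. A row lasts 1/12 s, in which the tool goes at most 41.7 mm and 7.16 degrees, less where a joint would pass 70% of its speed; a pose out of reach is approached as far as the arm can. A call with a gripper value outside its range is refused whole. OPENING is the finger opening in cm, from 0 to 8.54, set as the call begins (- or left out, the last holds). The fingers move at their own pace and stop on an object; FORCE is the grip in N (left out, the last holds). Time passes only in rows, so rows that do not move let the fingers close. It gives the time, the measured TCP pose, the force, the opening and the grip force at its end, in the units of the state.
- read_state(): the state, without advancing time (a new reading comes with each control period).
- read_camera(name): name is "scene" or "top"; returns the picture (420x560x3 uint8, blue, green, red); there is no depth.
- camera_model(name): a dict with "camera_matrix" (3x3 intrinsics, pixels), "R" (3x3) and "t" (3): a world point X has camera coordinates R X + t. Camera axes: x right, y down, z forward; pixel columns grow to the right and rows downward; lengths in m; the calibration is good to about 2 mm. A picture is of the moment at which its call begins. camera_model takes no time and is no camera call.
- finish_job(): hands the job in; it is judged then, once.
The state is a dict: "time": time; "q": joint angles; "joint_vel": joint speeds; "joint_torque": joint torques, N m; "tool_pos": TCP position; "tcp_rot": TCP orientation; "wrist_force": force on the tool from outside, world axes, zero at the start; "torque": the same for the moment, N m; "width": opening from 0.0 (shut) to 1.0 (fully open); "grip_force": force on a finger pad.
Only numpy, scipy, OpenCV 4.12 (cv2) and the standard library are available. Lean on these libraries where they do the work, as an engineer would, in place of code of your own. Each camera call takes 0.05 s, during which the arm holds its last target. There are 200 camera calls.

## Task

Stand the tall slim tin upright in the round cup of the bench clamp, right down on the cup's floor, and let go of it; then swing the clamp's lever from its rest stop by exactly four clicks, never past the fourth, so that the rubber pad presses on the tin. The worn pawl clicks but no longer locks, so finish while holding the lever there by its black knob, and leave the other things where they stand.

Things in the scene. Friction and masses are not known exactly. Their poses are not given: they have to be found in the camera images.
- slim_tin: The tall slim closed tin: plain steel cylinder, 48 mm diameter, 110 mm tall, 0.2 to 0.35 kg, standing loose among other tins. Origin at the centre of its underside, z up its axis. It alone is slim and tall: wide_tin is as tall but wide, short_tin as slim but half as tall.
- clamp: Bench clamp fixed to the table. Origin on the table under the cup's axis; its y runs from cup to jaw and lever, x away from the robot, z up. Base plate x -65..65, y -55..195 mm, 8 mm thick; aluminium cup block 84 x 84 mm about the origin, top 48 mm above the table; grey housing x -50..78, y 70..180 mm, top at 60 mm (pawl box to 76).
- cup_floor (a point): Centre of the cup's floor, 13 mm above the table, axes as the clamp's. The cup is a round bore 52 mm in diameter, 35 mm deep, mouth at 48 mm with a 4 mm chamfer. A tin standing in it has its top 123 mm above the table.
- lever_axis (a point): Point on the lever's vertical axis at the height of the knob's underside, 82 mm above the table; x = 0, y = 125 mm in the clamp's frame, axes as the clamp's. The knob circles it at 115 mm radius.
- pad: Rubber-faced jaw pad, 30 mm wide, 11 mm high, 54.5 mm above the table. Origin at the middle of the face that meets the tin. At rest this face is 46 mm from the cup's axis, 22 mm short of a standing tin; it advances 8 mm per click towards the cup, meets the tin just before the third click, then yields on a 500 N/m spring.
- lever_turn (a joint): Lever angle, rad: 0 at the rest stop, grows clockwise seen from above, ends at 1.55. A notch (click) every 14 deg = 0.244 rad; the fourth at 0.977; crests midway between. A spring always drives it back to 0. Push at the knob 2 to 8 N: it fades past each crest and jumps up sharply as the next notch is reached: that jump is the click (the rest stop is not counted).
- lever: The whole lever: toothed disc of 50 mm radius on top of the housing, flat steel bar 20 mm wide, black knob at its end. Origin on the lever's axis 64 mm above the table; the knob lies at -x of its frame, z up.
- knob (a point): Black upright knob at the lever's end, a cylinder 22 mm in diameter, 46 mm tall, to be pinched from above. This point is the centre of its underside, 82 mm above the table; top at 128 mm. Turns with the lever, x pointing to the lever's axis. At rest it is at x = -115, y = 125 mm of the clamp's frame; it swings to +y, then +x. The lever bar under it is 20 mm wide.
- wide_tin: Bystander: steel tin 72 mm in diameter, 110 mm tall, origin at the centre of its underside.
- short_tin: Bystander: steel tin 48 mm in diameter, only 55 mm tall, origin at the centre of its underside.
- jug: Bystander: white plastic bottle 68 mm in diameter, 140 mm tall, origin at the centre of its underside.
- putty_knife: Bystander: flat putty knife 210 mm long, lying on the bench, origin under its middle.
- brush: Bystander: brush 200 mm long, lying on the bench, origin under its middle.
- cup_stack: Bystander: stack of paper cups 64 mm in diameter, 90 mm tall, origin at the centre of its underside.
Not all that is in view belongs to the job. Leave any orange, pink or purple look-alike of the slim_tin alone.

How it is judged:
On the way, in this order (a step that is already met when the one before it is completed fails the run):
1. the slim tin stands upright on the cup's floor, let go, the lever still at rest (horizontal distance between slim_tin and cup_floor below 0.006 m and z of slim_tin in the frame of cup_floor between -0.006 and 0.005 m and angle between slim_tin's own z axis and vertical below 0.14 rad and contact force between the fingers and slim_tin below 0.1 N and value of joint lever_turn below 0.1 rad), for 0.2 s.
2. the lever has reached the fourth click (horizontal distance between slim_tin and cup_floor below 0.006 m and z of slim_tin in the frame of cup_floor between -0.006 and 0.005 m and angle between slim_tin's own z axis and vertical below 0.14 rad and value of joint lever_turn above 0.867 rad), for 0.2 s.
At the end, for the whole second after the job is handed in: Slim tin in the cup (within 6 mm of its axis, 5 mm of its floor, leaning under 0.14 rad), untouched by the fingers; lever at the fourth click (0.867 to 1.087 rad, between the crests either side); fingers hold the knob (over 1 N); the pad presses the tin (over 0.8 N) (all of step 2 and value of joint lever_turn below 1.087 rad and contact force between the fingers and lever above 1 N and contact force between pad and slim_tin above 0.8 N and contact force between the fingers and slim_tin below 0.1 N); the arm keeps its last pose, push and grip.
It fails at once if the lever goes past the fourth click, over the next crest (value of joint lever_turn above 1.124 rad).
It fails at once if a bystander is shifted by more than 25 mm or knocked over (distance of any of wide_tin, short_tin, jug, putty_knife, brush, cup_stack from where it was at the start of the episode above 0.025 m or angle between any of wide_tin, short_tin, jug, cup_stack's own z axis and vertical above 0.4 rad).
It also fails if it takes over 72 s, if anything falls off the work surface, if the arm or the gripper's body presses on something with over 40 N, if the wrist force passes 120 N, or if a joint passes its speed limit or range.

## Working session

There is one attempt and no reset: what is moved stays moved. The work goes in short steps, Python scripts to look and compute and a shell command to move; the robot and the scene stay as the last step left them, time stands still between calls to the robot, and variables do not carry over. Pictures are saved under pics/ and viewed, at most 10 in all, crops included, and the job is handed in when it is done.

```bash
ls; mkdir -p pics
python3 - <<'E'
from workcell import *
import cv2
for n in ("scene","top"):
    im=read_camera(n); cv2.imwrite(f"pics/{n}0.png",im)
    m=camera_model(n); print(n,m)
s=read_state();print(s)
E
```

```text
pics
scene {'camera_matrix': array([[446.37176722,   0.        , 280.74037208],
       [  0.        , 446.37176722, 207.22064154],
       [  0.        ,   0.        ,   1.        ]]), 'R': array([[ 0.71115999,  0.70295893, -0.01001042],
       [ 0.48332503, -0.49920486, -0.71916022],
       [-0.51053735,  0.50659969, -0.69477217]]), 't': array([-0.4173238 , -0.1811984 ,  1.47711783])}
top {'camera_matrix': array([[399.95533102,   0.        , 279.13189736],
       [  0.        , 399.95533102, 211.1874569 ],
       [  0.        ,   0.        ,   1.        ]]), 'R': array([[ 0.01802998, -0.99978522,  0.01021891],
       [-0.98779321, -0.01939348, -0.15455891],
       [ 0.1547239 , -0.00730747, -0.98793072]]), 't': array([0.02967729, 0.55753865, 1.09899616])}
{'time': 0.1, 'q': array([ 1.10212488e+00,  2.64694157e-01,  1.60523659e+00,  1.25244710e-05,
        1.27370838e+00, -3.68523911e-02]), 'joint_vel': array([-0.00124753, -0.00165582, -0.00413713, -0.00010781,  0.00202913,
       -0.00101944]), 'joint_torque': array([-4.67990787e-05, -5.16708934e+01, -3.68588877e+01, -6.81925803e-05,
        6.26421926e-03, -2.06829054e-05]), 'tool_pos': array([0.2821731 , 0.61246282, 0.23007597]), 'tcp_rot': array([-0.6729352 , -3.06813702,  0.00310723]), 'wrist_force': array([ 0.63823798,  0.23233667, -0.3113308 ]), 'torque': array([-0.01305515,  0.01128768, -0.04636291]), 'grip_force': 0.0, 'width': 0.9978116216321722}
```

View pics/scene0.png

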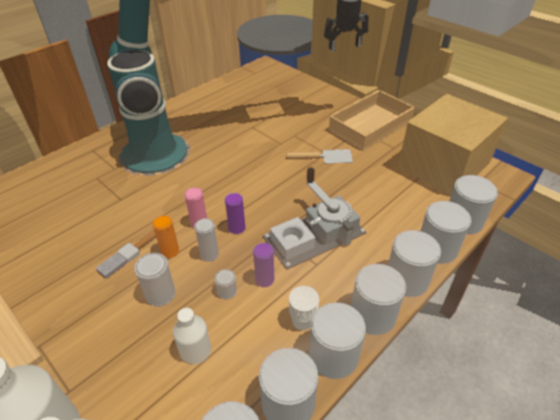

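View pics/top0.png

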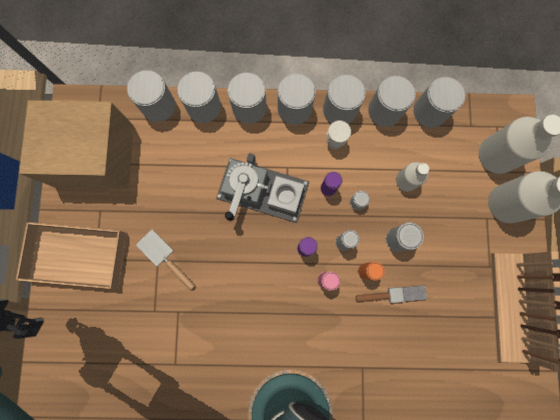

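The scene view shows the slim steel tin at about (207,240) between the orange, pink and purple look-alikes. The clamp is at (300,235), with its black knob at (311,174). In the top view the tin is at (349,240), the cup at (287,195), the lever axis at (242,178) and the knob at (230,215). Next I'll enlarge both to read the pixels.

```bash
cat > h.py <<'E'
import numpy as np, cv2
from workcell import *
def ray(n,u,v):
    m=camera_model(n);d=m["R"].T@np.linalg.inv(m["camera_matrix"])@[u,v,1];return -m["R"].T@m["t"],d
def onz(n,u,v,z):
    c,d=ray(n,u,v);return c+d*(z-c[2])/d[2]
def tri(a,b):
    # a,b pixels in scene, top
    A=[];r=[]
    for n,p in (("scene",a),("top",b)):
        c,d=ray(n,*p);d=d/np.linalg.norm(d);P=np.eye(3)-np.outer(d,d);A.append(P);r.append(P@c)
    return np.linalg.lstsq(np.vstack(A),np.hstack(r),rcond=None)[0]
def proj(n,X):
    m=camera_model(n);p=m["camera_matrix"]@(m["R"]@np.array(X)+m["t"]);return p[:2]/p[2]
E
python3 - <<'E'
import cv2,numpy as np
t=cv2.imread("pics/top0.png");s=cv2.imread("pics/scene0.png")
a=cv2.resize(t[145:255,210:370],(800,550),interpolation=cv2.INTER_CUBIC)
b=cv2.resize(s[155:275,190:370],(780,520),interpolation=cv2.INTER_CUBIC)
cv2.imwrite("pics/ct.png",a);cv2.imwrite("pics/cs.png",b)
E
```

```text
(no output)
```

View pics/ct.png

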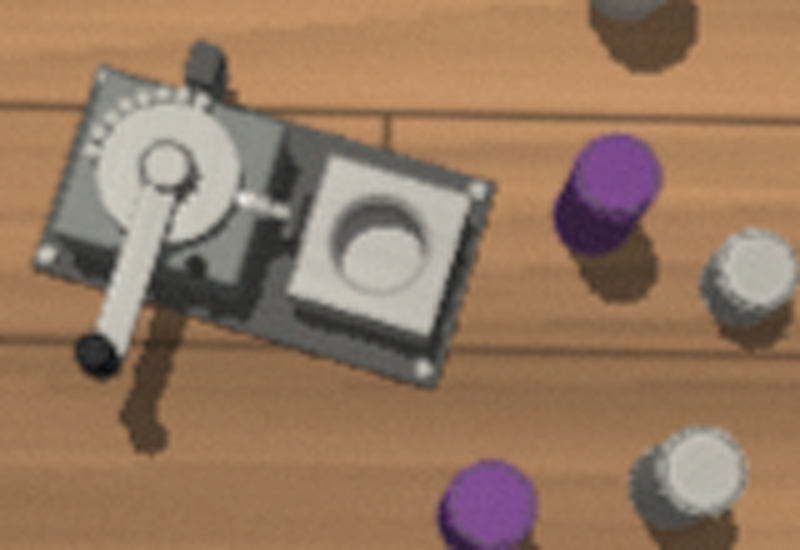

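View pics/cs.png

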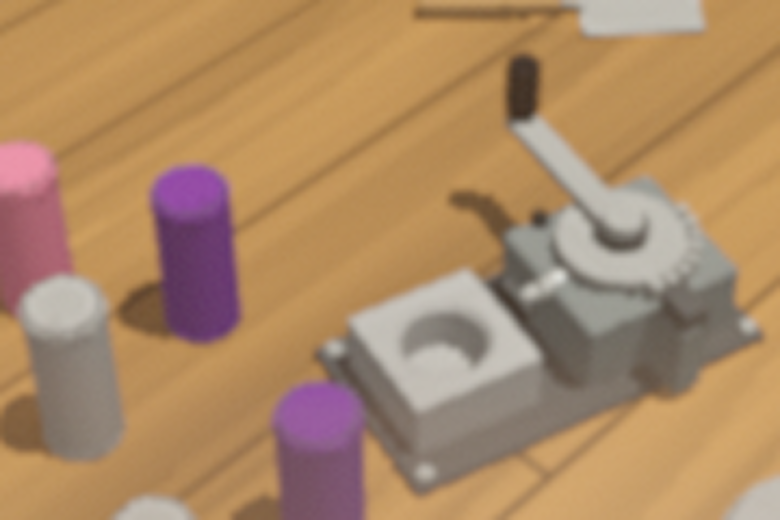

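The crops show the tin top at (704,468) in the top crop and (64,303) in the scene crop. The cup mouth is at (379,244) and (446,342), and the knob top at (97,352) and (524,63). The hub is at (167,167).

Run:
```python
from h import *
np.set_printoptions(precision=4,suppress=True)
T=lambda x,y:((x+.5)/5-.5+210,(y+.5)/5-.5+145)
S=lambda x,y:((x+.5)/4.3333-.5+190,(y+.5)/4.3333-.5+155)
for n,a,b,z in (("tin",(64,303),(704,468),.11),("cup",(446,342),(379,244),.048),("knob",(524,63),(97,352),.128)):
    print(n,tri(S(*a),T(*b)),onz("top",*T(*b),z),onz("scene",*S(*a),z))
print("hub",onz("top",*T(167,167),.082))
c=[onz("top",*T(*p),.048) for p in ((330,157),(472,193),(430,338),(288,293))]
c=np.array(c);print(c,c.mean(0))
print("edges",[np.linalg.norm(c[i]-c[i-1]) for i in range(4)])
cup=onz("top",*T(379,244),.048)
print("y dir deg",np.degrees([np.arctan2(*(c[i]-c[j])[[1,0]]) for i,j in((0,1),(3,2))]),"x",np.degrees([np.arctan2(*(c[i]-c[j])[[1,0]]) for i,j in((0,3),(1,2))]))
for u in ((619,172),(758,270),(490,506)): print("other",onz("top",*T(*u),.11 if u[0]!=758 else .055))
print("pink,orange,wide",onz("top",330,281,.11),onz("top",374,271,.11),onz("top",408,236,.11))
R=cv2.Rodrigues(read_state()["tcp_rot"])[0];print(R)
```

```text
tin [ 0.4769 -0.1496  0.1143] [ 0.4773 -0.1504  0.11  ] [ 0.4733 -0.1475  0.11  ]
cup [0.608  0.0229 0.0469] [0.608  0.0232 0.048 ] [0.6084 0.0218 0.048 ]
knob [0.5309 0.1727 0.1278] [0.5308 0.1726 0.128 ] [0.5311 0.1726 0.128 ]
hub [0.6426 0.143  0.082 ]
[[ 0.6586  0.0522  0.048 ]
 [ 0.639  -0.0299  0.048 ]
 [ 0.5541 -0.0067  0.048 ]
 [ 0.5785  0.0746  0.048 ]] [0.6076 0.0226 0.048 ]
edges [np.float64(0.08315680112613281), np.float64(0.08439971407085711), np.float64(0.08799515345397074), np.float64(0.08488906744980243)]
y dir deg [76.5893 73.3114] x [-15.6297 -15.2793]
other [ 0.6381 -0.1056  0.11  ]
other [ 0.5959 -0.1926  0.055 ]
other [ 0.455  -0.0365  0.11  ]
pink,orange,wide [ 0.364  -0.0959  0.11  ] [ 0.392  -0.2118  0.11  ] [ 0.4861 -0.3045  0.11  ]
[[-0.9082  0.4185 -0.0009]
 [ 0.4185  0.9082 -0.0018]
 [ 0.0001 -0.002  -1.    ]]
```

```bash
python3 -m crank '[[[0,0,0,0,0,0.117],[0,0,0,0,0,0.117],[0,0,0,0,0,0.117],[0,0,0,0,0,0.117],[0,0,0,0,0,0.117],[0,0,0,0,0,0.117],[0,0,0,0,0,0.117],[0,0,0,0,0,0.117]]]' 8.5
python3 -m crank '[[[0,0,0,0,0,0.117],[0,0,0,0,0,0.117],[0,0,0,0,0,0.117],[0,0,0,0,0,0.117],[-2.85,1.6,0,0,0,0],[-2.85,1.6,0,0,0,0],[-2.85,1.6,0,0,0,0],[-2.85,1.6,0,0,0,0]]]'
python3 -m crank '[[[-2.85,1.6,0,0,0,0],[-2.85,1.6,0,0,0,0],[-2.85,1.6,0,0,0,0],[-2.85,1.6,0,0,0,0],[-2.85,1.6,0,0,0,0],[-2.85,1.6,0,0,0,0],[-2.85,1.6,0,0,0,0],[-2.85,1.6,0,0,0,0]]]'
python3 -m crank '[[[-2.85,1.6,0,0,0,0],[-2.85,1.6,0,0,0,0],[-2.85,1.6,0,0,0,0],[-2.85,1.6,0,0,0,0],[-2.85,1.6,0,0,0,0],[-2.85,1.6,0,0,0,0],[-2.85,1.6,0,0,0,0],[0,0,0,0,0,0]]]'
cat >> h.py <<'E'
def go(x,y,z):
    "shift in tool cm from the measured pose, and yaw of tool y"
    s=read_state();R=cv2.Rodrigues(s["tcp_rot"])[0]
    print("t",round(s["time"],2),"pos",s["tool_pos"].round(4),"tooly deg",np.degrees(np.arctan2(R[1,1],R[0,1])).round(2),"tilt",R[2,2].round(4),"F",s["wrist_force"].round(2),"cm",(R.T@(np.array([x,y,z])-s["tool_pos"])*100).round(2))
E
python3 -c "
from h import *
go(.476,-.1495,.2)"
```

```text
time: 0.77
tool_pos: [0.2823, 0.6126, 0.2305]
tcp_rot: [1.992, 2.429, -0.002]
wrist_force: [-0.4, -0.1, -0.5]
width: 1.0
grip_force: 0.0
time: 1.43
tool_pos: [0.3142, 0.4847, 0.2304]
tcp_rot: [2.494, 1.909, -0.002]
wrist_force: [0.7, 0.4, -0.1]
width: 0.993
grip_force: 0.0
time: 2.1
tool_pos: [0.3779, 0.231, 0.2309]
tcp_rot: [2.495, 1.909, -0.001]
wrist_force: [-0.1, 0.5, 0.1]
width: 0.993
grip_force: 0.0
time: 2.77
tool_pos: [0.4348, 0.0061, 0.2311]
tcp_rot: [2.498, 1.901, -0.002]
wrist_force: [0.3, -0.1, 1.6]
width: 0.997
grip_force: 0.0
t 2.77 pos [0.4348 0.0061 0.2311] tooly deg -15.46 tilt -1.0 F [ 0.3  -0.1   1.61] cm [-13.89   8.12   3.16]
```

```bash
python3 -m crank '[[[-2.78,1.62,0,0,0,0],[-2.78,1.62,0,0,0,0],[-2.78,1.62,0,0,0,0],[-2.78,1.62,0,0,0,0],[-2.78,1.62,0.4,0,0,0],[0,0,0,0,0,0],[0,0,0,0,0,0]]]' >/dev/null
python3 -c "
from h import *
cv2.imwrite('pics/ab.png',np.hstack([cv2.resize(read_camera('top')[190:290,290:420],(390,300)),cv2.resize(read_camera('scene')[170:270,140:270],(390,300))]))
go(.476,-.1495,.068)"
```

```text
t 3.45 pos [ 0.4753 -0.1436  0.2267] tooly deg -15.19 tilt -1.0 F [ 0.96 -0.23  0.2 ] cm [-0.56  0.25 15.87]
```

View pics/ab.png

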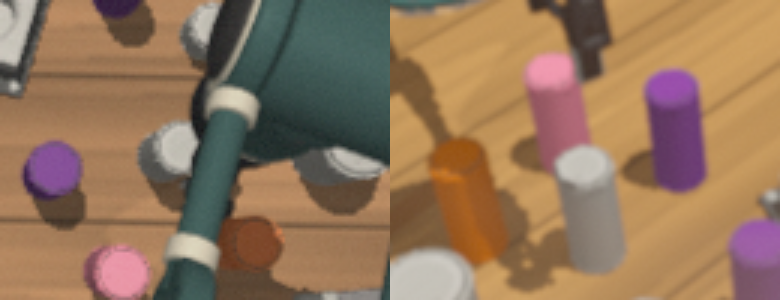

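The arm hides most of the tin from above. The scene crop shows the tin clear, with its top at crop pixel (585,165), and the fingers above and behind it. Descending.

```bash
python3 -m crank '[[[-0.56,0.25,2,0,0,0],[0,0,2.5,0,0,0],[0,0,2.5,0,0,0],[0,0,2.5,0,0,0],[0,0,2.5,0,0,0],[0,0,2.2,0,0,0],[0,0,1.7,0,0,0],[0,0,0,0,0,0]]]' 8.5
python3 -m crank '[[[0,0,0,0,0,0],[0,0,0,0,0,0],[0,0,0,0,0,0],[0,0,0,0,0,0],[0,0,0,0,0,0],[0,0,0,0,0,0],[0,0,0,0,0,0],[0,0,0,0,0,0]]]' 4 40
python3 -c "
from h import *
go(.476,-.1495,.068)"
```

```text
time: 4.12
tool_pos: [0.4732, -0.1477, 0.0645]
tcp_rot: [-2.488, -1.907, 0.006]
wrist_force: [-0.7, 0.4, -0.6]
width: 0.997
grip_force: 0.0
time: 4.78
tool_pos: [0.4777, -0.1508, 0.0703]
tcp_rot: [2.494, 1.907, 0.002]
wrist_force: [-2.6, 1.1, 6.7]
width: 0.553
grip_force: 40.6
t 4.78 pos [ 0.4777 -0.1508  0.0703] tooly deg -15.19 tilt -1.0 F [-2.58  1.08  6.67] cm [ 0.09 -0.2   0.23]
```

```bash
python3 -m crank '[[[0,0,-1.5,0,0,0],[0,0,-2,0,0,0],[0,0,-2,0,0,0],[0,0,-2,0,0,0],[0,0,-2,0,0,0],[0,0,-0.5,0,0,0],[2,0.8,0,0,0,0],[2,0.8,0,0,0,0]]]' 
python3 -m crank '[[[2.5,1,0,0,0,0],[2.5,1,0,0,0,0],[2.5,1,0,0,0,0],[2.5,1,0,0,0,0],[2.2,0.8,0,0,0,0],[2,0.8,0,0,0,0],[1,0.4,0,0,0,0],[1,0.2,0,0,0,0]]]' 
python3 -m crank '[[[0,0,0,0,0,0],[0,0,0,0,0,0],[0,0,0,0,0,0]]]' 
python3 -c "
from h import *
go(.608,.023,.168)
a=read_camera('scene');b=read_camera('top');cv2.imwrite('pics/s1.png',a);cv2.imwrite('pics/t1.png',b)
cv2.imwrite('pics/ab2.png',np.hstack([cv2.resize(b[130:240,230:330],(400,440)),cv2.resize(a[150:260,240:340],(400,440))]))
"
```

```text
time: 5.45
tool_pos: [0.503, -0.1166, 0.1689]
tcp_rot: [2.496, 1.905, 0.002]
wrist_force: [0.3, 1.0, -3.5]
width: 0.554
grip_force: 42.3
time: 6.12
tool_pos: [0.6052, 0.0246, 0.1674]
tcp_rot: [-2.494, -1.909, 0.002]
wrist_force: [0.6, -0.8, -2.1]
width: 0.554
grip_force: 42.3
time: 6.37
tool_pos: [0.6042, 0.0231, 0.1679]
tcp_rot: [-2.496, -1.908, 0.002]
wrist_force: [-0.3, -0.4, -2.8]
width: 0.554
grip_force: 42.3
t 6.37 pos [0.6042 0.0231 0.1679] tooly deg -15.21 tilt -1.0 F [-0.32 -0.38 -2.79] cm [ 0.09  0.37 -0.01]
```

View pics/ab2.png

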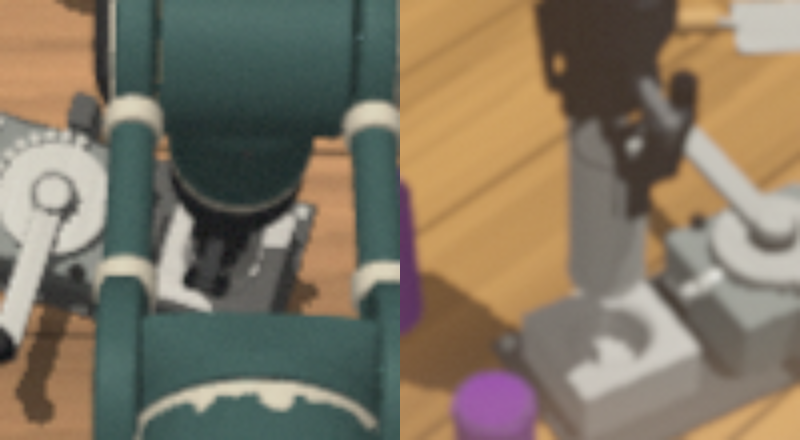

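The tin hangs upright over the cup. In the scene crop its lower rim spans x≈569 to 644, with its lowest point at y≈297. I'll check its offset in the grip from those edges.

Run:
```python
from h import *
a=cv2.imread("pics/s1.png")
s=cv2.cvtColor(a,cv2.COLOR_BGR2HSV)[...,1].astype(int)
for v in (206,210,214,217): print(v,s[v,276:308])
def edges(c,zb,v):
    # silhouette columns at row v of cylinder r=24mm
    A=[proj("scene",[c[0]+.024*np.cos(t),c[1]+.024*np.sin(t),z]) for t in np.linspace(0,6.28,90) for z in np.linspace(zb,zb+.11,80)]
    A=np.array(A);m=abs(A[:,1]-v)<.8;return A[m,0].min(),A[m,0].max(),A[:,1].max()
p=read_state()["tool_pos"]
for d in (-.004,0,.004): print(d,[np.round(edges((p[0]+.262*d,p[1]+.965*d),.098,v),1) for v in (206,214)])
```

```text
206 [134 138 135 135 134 119  84  42  24  24  28  28  25  27  29  25  25  25
  23  26  24  26  23  21  27  57  90 119 125 122 125 123]
210 [136 134 132 135 131 121  83  39  24  26  28  26  27  25  27  27  25  27
  27  25  24  25  21  18  40  86 121 136 136 114  47  15]
214 [133 133 133 135 130 114  78  33  26  24  28  28  23  25  23  25  25  24
  28  25  26  21  20  20  47  96 128 134 137 121  81  36]
217 [135 133 135 133 127 109  68  30  26  26  26  25  25  23  25  25  23  23
  23  20  23  24  22  20  34  77 116 120 110  97  68  33]Traceback (most recent call last):
  File "<stdin>", line 10, in <module>
  File "<stdin>", line 7, in edges
  File "h.py", line 14, in proj
    m=camera_model(n);p=m["camera_matrix"]@(m["R"]@np.array(X)+m["t"]);return p[:2]/p[2]
ValueError: time passes only in moves, steps and waits
```

Run:
```python
from h import *
p=read_state()["tool_pos"]
for d in (0,.005):
  for z in (.098,.118): print(d,z,proj("scene",[p[0]+.262*d,p[1]+.965*d,z]).round(2))
print("cup",proj("scene",[.608,.0225,.048]).round(2),proj("scene",[.6042,.0231,.098]).round(2))
```

```text
0 0.098 [291.82 218.84]
0 0.118 [291.88 213.14]
0.005 0.098 [293.53 218.11]
0.005 0.118 [293.62 212.41]
cup [292.59 233.31] [291.82 218.79]
```

```bash
python3 -m crank '[[[0.2,0.37,0,0,0,0],[0,0,1.5,0,0,0],[0,0,1.5,0,0,0],[0,0,1.2,0,0,0],[0,0,0.5,0,0,0],[0,0,0,0,0,0],[0,0,0,0,0,0],[0,0,0,0,0,0]]]' 
python3 -m crank '[[[0,0,0.3,0,0,0],[0,0,0.3,0,0,0],[0,0,0.3,0,0,0],[0,0,0.3,0,0,0],[0,0,0,0,0,0],[0,0,0,0,0,0]]]' 
python3 -c "
from h import *
go(.608,.0228,.083)"
```

```text
time: 7.13
tool_pos: [0.6098, 0.0248, 0.1221]
tcp_rot: [2.495, 1.908, 0.002]
wrist_force: [0.5, 0.6, -2.4]
width: 0.551
grip_force: 42.3
time: 7.63
tool_pos: [0.6087, 0.0248, 0.1088]
tcp_rot: [-2.495, -1.908, 0.001]
wrist_force: [1.7, -0.2, -2.6]
width: 0.554
grip_force: 42.1
t 7.63 pos [0.6087 0.0248 0.1088] tooly deg -15.18 tilt -1.0 F [ 1.73 -0.23 -2.62] cm [-0.21 -0.01  2.58]
```

```bash
python3 -m crank '[[[0,0,0.4,0,0,0],[0,0,0.4,0,0,0],[0,0,0.4,0,0,0],[0,0,0.4,0,0,0],[0,0,0.3,0,0,0],[0,0,0.2,0,0,0],[0,0,0,0,0,0],[0,0,0,0,0,0]]]' 
python3 -m crank '[[[0,0,0.2,0,0,0],[0,0,0.2,0,0,0],[0,0,0,0,0,0],[0,0,0,0,0,0]]]' 
python3 -c "
from h import *
go(.608,.0228,.083)"
```

```text
time: 8.3
tool_pos: [0.6087, 0.0249, 0.0879]
tcp_rot: [-2.495, -1.908, 0.001]
wrist_force: [0.3, 0.1, -2.8]
width: 0.558
grip_force: 42.1
time: 8.63
tool_pos: [0.609, 0.0249, 0.0842]
tcp_rot: [-2.495, -1.908, -0.0]
wrist_force: [-0.0, -0.6, -3.0]
width: 0.552
grip_force: 42.1
t 8.63 pos [0.609  0.0249 0.0842] tooly deg -15.19 tilt -1.0 F [-0.01 -0.6  -3.01] cm [-0.23 -0.04  0.12]
```

```bash
python3 -m crank '[[[0,0,0.1,0,0,0],[0,0,0.1,0,0,0],[0,0,0,0,0,0],[0,0,0,0,0,0]]]' 
python3 -m crank '[[[0,0,0.1,0,0,0],[0,0,0.1,0,0,0],[0,0,0,0,0,0],[0,0,0,0,0,0]]]'
```

```text
time: 8.97
tool_pos: [0.6092, 0.0249, 0.0834]
tcp_rot: [2.495, 1.908, 0.001]
wrist_force: [-3.1, -0.1, 6.0]
width: 0.555
grip_force: 43.2
time: 9.3
tool_pos: [0.6094, 0.025, 0.0833]
tcp_rot: [2.495, 1.909, 0.001]
wrist_force: [-8.1, -0.7, 14.9]
width: 0.557
grip_force: 44.9
```

The tin is on the floor. I'll ease off, release and rise straight up.

```bash
python3 -m crank '[[[0,0,-0.2,0,0,0],[0,0,-0.1,0,0,0],[0,0,0,0,0,0]]]' 
python3 -m crank '[[[0,0,0,0,0,0],[0,0,0,0,0,0],[0,0,0,0,0,0],[0,0,0,0,0,0],[0,0,0,0,0,0],[0,0,0,0,0,0],[0,0,0,0,0,0],[0,0,0,0,0,0]]]' 8
python3 -m crank '[[[0,0,-1.5,0,0,0],[0,0,-2,0,0,0],[0,0,-2,0,0,0],[0,0,-3,0,0,0],[0,0,-3,0,0,0],[0,0,-2.5,0,0,0],[0,0,0,0,0,0],[0,0,0,0,0,0]]]'
python3 -c "
from h import *
M=lambda t:np.array([np.cos(t),np.sin(t)])
th=np.radians(-15.5);x=M(th);y=M(th+np.pi/2);c=np.array([.608,.0228])
ax=c+.125*y
for a in (0,.244,.489,.733,.977): print(a,(ax-.115*np.cos(a)*x+.115*np.sin(a)*y).round(4),'tooly',round(np.degrees(th+np.pi/2-a),1))
go(.531,.1733,.22)
"
```

```text
time: 9.55
tool_pos: [0.6092, 0.0249, 0.0834]
tcp_rot: [2.495, 1.908, 0.001]
wrist_force: [-1.3, -1.3, 2.0]
width: 0.551
grip_force: 42.7
time: 10.22
tool_pos: [0.6091, 0.0249, 0.0833]
tcp_rot: [-2.495, -1.909, -0.0]
wrist_force: [-0.6, -0.3, -0.2]
width: 0.937
grip_force: 0.0
time: 10.88
tool_pos: [0.6106, 0.0249, 0.226]
tcp_rot: [2.493, 1.907, 0.006]
wrist_force: [0.4, 0.6, -0.5]
width: 0.932
grip_force: 0.0
0 [0.5306 0.174 ] tooly 74.5
0.244 [0.5413 0.1998] tooly 60.5
0.489 [0.558  0.2224] tooly 46.5
0.733 [0.5796 0.2402] tooly 32.5
0.977 [0.6049 0.2523] tooly 18.5
t 10.88 pos [0.6106 0.0249 0.226 ] tooly deg -15.19 tilt -1.0 F [ 0.36  0.64 -0.51] cm [ 12.24 -11.57   0.56]
```

```bash
python3 -m crank '[[[2.44,-2.32,0,0,0,0],[2.44,-2.32,0,0,0,0],[2.44,-2.32,0,0,0,0],[2.44,-2.32,0,0,0,0],[2.44,-2.32,0,0,0,0],[0,0,0,0,0,-0.12],[0,0,0,0,0,-0.12],[0,0,0,0,0,-0.12]]]' 5 >/dev/null
python3 -m crank '[[[0,0,0,0,0,-0.12],[0,0,0,0,0,-0.12],[0,0,0,0,0,-0.12],[0,0,0,0,0,-0.12],[0,0,0,0,0,-0.12],[0,0,0,0,0,-0.12],[0,0,0,0,0,-0.12],[0,0,0,0,0,-0.12]]]' >/dev/null
python3 -m crank '[[[0,0,0,0,0,-0.12],[0,0,0,0,0,-0.12],[0,0,0,0,0,0],[0,0,0,0,0,0]]]' 
python3 -c "
from h import *
go(.5308,.1735,.094)
a=read_camera('scene');b=read_camera('top');cv2.imwrite('pics/s2.png',a);cv2.imwrite('pics/t2.png',b)
cv2.imwrite('pics/ab3.png',np.hstack([cv2.resize(b[130:240,210:310],(400,440)),cv2.resize(a[140:250,265:365],(400,440))]))
"
```

```text
time: 12.55
tool_pos: [0.5281, 0.1727, 0.2215]
tcp_rot: [-0.437, -3.108, 0.002]
wrist_force: [-0.3, 0.7, 0.7]
width: 0.59
grip_force: 0.0
t 12.55 pos [0.5281 0.1727 0.2215] tooly deg 74.01 tilt -1.0 F [-0.33  0.69  0.69] cm [-0.27  0.17 12.75]
```

View pics/ab3.png

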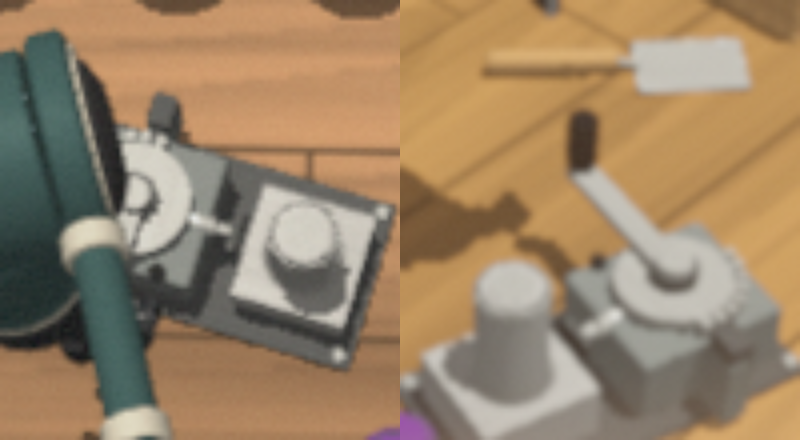

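The tin stands upright in the cup: its top is at (304,232) in the top crop and (513,288) in the scene crop. The lever is still at rest and the knob clear at (583,140). Now I'll lower and pinch the knob.

```bash
python3 -m crank '[[[-0.27,0.17,2,0,0,0],[0,0,2.5,0,0,0],[0,0,2.5,0,0,0],[0,0,2.5,0,0,0],[0,0,1.5,0,0,0],[0,0,1,0,0,0],[0,0,0.4,0,0,0],[0,0,0,0,0,0]]]'
python3 -m crank '[[[0,0,0,0,0,0],[0,0,0,0,0,0],[0,0,0,0,0,0],[0,0,0,0,0,0],[0,0,0,0,0,0],[0,0,0,0,0,0],[0,0,0,0,0,0],[0,0,0,0,0,0]]]' 1 40
python3 -c "
from h import *
go(.5308,.1735,.096)"
```

```text
time: 13.32
tool_pos: [0.5315, 0.1737, 0.0984]
tcp_rot: [-0.433, -3.11, 0.001]
wrist_force: [0.3, 0.2, -0.1]
width: 0.589
grip_force: 0.0
time: 13.98
tool_pos: [0.5334, 0.1744, 0.1009]
tcp_rot: [0.432, 3.109, 0.002]
wrist_force: [0.1, 0.7, 6.3]
width: 0.238
grip_force: 39.5
t 13.98 pos [0.5334 0.1744 0.1009] tooly deg 74.19 tilt -1.0 F [0.11 0.69 6.31] cm [ 0.22 -0.16  0.49]
```

```bash
cat >> h.py <<'E'
def lev():
    s=read_state();p=s["tool_pos"][:2];th=np.radians(-15.5);x=np.array([np.cos(th),np.sin(th)]);y=np.array([-x[1],x[0]])
    d=p-(np.array([.608,.0228])+.125*y);a=np.arctan2(d@y,-d@x);R=cv2.Rodrigues(s["tcp_rot"])[0]
    print("t",round(s["time"],2),"lever",a.round(3),"r",np.linalg.norm(d).round(4),"z",s["tool_pos"][2].round(4),"F tool",(R.T@s["wrist_force"]).round(2),"tooly",np.degrees(np.arctan2(R[1,1],R[0,1])).round(1),"grip",s["grip_force"],s["width"])
E
python3 -c "from h import *;lev()"
python3 -m crank '[[[-0.005,0.35,0,0,0,0.0305],[-0.005,0.35,0,0,0,0.0305],[-0.005,0.35,0,0,0,0.0305],[-0.005,0.35,0,0,0,0.0305],[-0.005,0.35,0,0,0,0.0305],[-0.005,0.35,0,0,0,0.0305]]]' >/dev/null;python3 -c "from h import *;lev()"
python3 -m crank '[[[-0.005,0.35,0,0,0,0.0305],[-0.005,0.35,0,0,0,0.0305],[0,0,0,0,0,0],[0,0,0,0,0,0]]]' >/dev/null;python3 -c "from h import *;lev()"
```

```text
t 13.98 lever 0.01 r 0.1124 z 0.1009 F tool [ 0.07  0.71 -6.3 ] tooly 74.2 grip 39.521291493438184 0.23837539098654445
t 14.48 lever 0.189 r 0.1125 z 0.1009 F tool [-0.31 -3.18 -7.08] tooly 63.7 grip 39.71642714459449 0.24194068041776728
t 14.82 lever 0.251 r 0.1125 z 0.1009 F tool [ 0.31 -2.2  -7.94] tooly 60.2 grip 39.68448597472161 0.24293870374232615
```

```bash
for i in 1 2; do python3 -m crank '[[[-0.005,0.35,0,0,0,0.0305],[-0.005,0.35,0,0,0,0.0305],[-0.005,0.35,0,0,0,0.0305],[-0.005,0.35,0,0,0,0.0305]]]' >/dev/null;python3 -c "from h import *;lev()"
python3 -m crank '[[[-0.005,0.35,0,0,0,0.0305],[-0.005,0.35,0,0,0,0.0305],[-0.005,0.35,0,0,0,0.0305],[-0.005,0.35,0,0,0,0.0305],[0,0,0,0,0,0],[0,0,0,0,0,0]]]' >/dev/null;python3 -c "from h import *;lev()"; done
```

```text
t 15.15 lever 0.371 r 0.1126 z 0.1009 F tool [-0.02 -3.86 -8.32] tooly 53.2 grip 39.8001261963509 0.24004748695202965
t 15.65 lever 0.497 r 0.1126 z 0.1009 F tool [-0.83 -3.21 -8.01] tooly 46.3 grip 39.77496827021241 0.23554614131899923
t 15.98 lever 0.617 r 0.1126 z 0.1009 F tool [-2.61 -4.24 -8.19] tooly 39.2 grip 39.76554015884176 0.23662879772262932
t 16.48 lever 0.739 r 0.1126 z 0.1009 F tool [-2.25 -4.87 -8.74] tooly 32.3 grip 39.877116463612765 0.23924213740307804
```

Three clicks are done. For the fourth I'll take smaller steps near the notch to see the force jump.

```bash
python3 -m crank '[[[-0.005,0.35,0,0,0,0.0305],[-0.005,0.35,0,0,0,0.0305],[-0.005,0.35,0,0,0,0.0305],[-0.005,0.35,0,0,0,0.0305],[-0.005,0.35,0,0,0,0.0305],[-0.005,0.35,0,0,0,0.0305],[0,0,0,0,0,0],[0,0,0,0,0,0]]]' >/dev/null;python3 -c "from h import *;lev()"
python3 -m crank '[[[-0.005,0.18,0,0,0,0.015],[0,0,0,0,0,0]]]' >/dev/null;python3 -c "from h import *;lev()"
python3 -m crank '[[[-0.005,0.18,0,0,0,0.015],[0,0,0,0,0,0]]]' >/dev/null;python3 -c "from h import *;lev()"
python3 -m crank '[[[-0.005,0.18,0,0,0,0.015],[0,0,0,0,0,0],[0,0,0,0,0,0],[0,0,0,0,0,0]]]' >/dev/null;python3 -c "from h import *;lev()"
```

```text
t 17.15 lever 0.925 r 0.1125 z 0.1009 F tool [-3.77 -4.75 -9.39] tooly 21.8 grip 39.81680774129927 0.24115705572836926
t 17.32 lever 0.941 r 0.1125 z 0.1009 F tool [ -3.6   -5.72 -10.25] tooly 20.9 grip 39.97094017686322 0.2378947602031626
t 17.48 lever 0.957 r 0.1125 z 0.1009 F tool [-4.01 -5.22 -8.74] tooly 20.0 grip 39.85797967761755 0.23778470909062463
t 17.82 lever 0.971 r 0.1125 z 0.1009 F tool [-3.54 -5.6  -8.65] tooly 19.2 grip 39.874481884762645 0.2340198649374177
```

```bash
python3 -m crank '[[[0,0.15,0,0,0,0.013],[0,0,0,0,0,0],[0,0,0,0,0,0],[0,0,0,0,0,0],[0,0,0,0,0,0],[0,0,0,0,0,0],[0,0,0,0,0,0]]]' >/dev/null;python3 -c "
from h import *;lev()
a=read_camera('scene');b=read_camera('top')
cv2.imwrite('pics/ab4.png',np.hstack([cv2.resize(b[130:240,210:310],(400,440)),cv2.resize(a[140:250,265:365],(400,440))]))"
```

```text
t 18.4 lever 0.98 r 0.1125 z 0.1009 F tool [ -3.08  -5.99 -10.16] tooly 18.4 grip 39.975947784259915 0.23867621126146843
```

View pics/ab4.png

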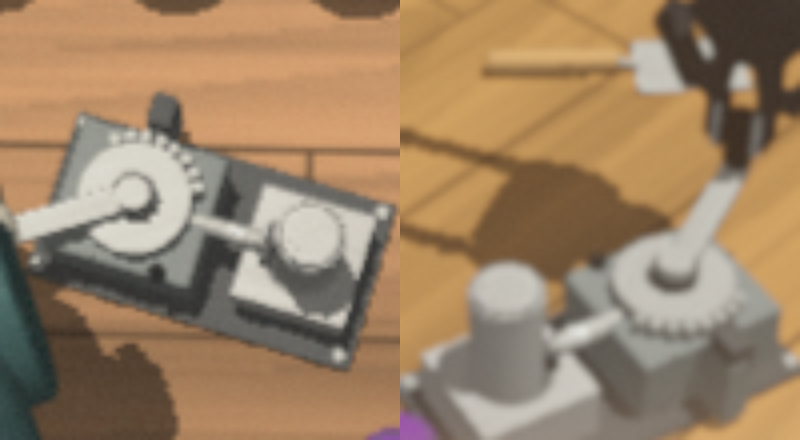

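The lever bar now runs from the hub (132,195) to (15,225), about 55° from rest, which fits four clicks. The pad plunger touches the tin at (262,238), and the tin is still upright. Handing in.

```bash
python3 -c "
from workcell import *
print(finish_job())"
```

```text
the job is handed in; nothing more can be done
None
```

I handed the job in with the tin upright on the cup's floor and let go. The lever is held by its knob at about 0.98 rad (fourth click at 0.977) and the pad is against the tin; the judge returned no verdict, and I saw no clear force jump at the fourth click, so that count rests on the measured angle and the last picture.

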